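# Load the clamping jig and hold open the loose bolt's nut cap

## Task

Slide the dark board into the slot in the end of the green clamping jig until it is fully home, then tap the jig's three bolts to find the loose one, which sinks when pushed down. Lift the yellow cap right behind that bolt well open, at least 45 degrees, and keep holding it up with the gripper so its nut can be tightened: the program finishes while holding it. Keep the other two caps shut, leave the board home and leave the other things on the bench alone.

Things in the scene. Friction and masses are not known exactly. Their poses are not given: they have to be found in the camera images.
- jig: the green clamping jig with a steel deck, fixed to the bench: 130 mm (its x) by 250 mm (its y) by 68 mm high (flat deck on top). Origin: centre of its underside, on the bench. Its z is up; its -y end (on the robot's right, turned up to 15 degrees) holds the open slot; bolts stand on the deck's -x half, caps on its +x half
- slot_mouth (a point): middle of the slot's mouth in the jig's -y end, 12 mm above the bench. The slot is 64 mm wide (jig x), 28 mm high from the bench itself (no floor, the board slides on the bench) and runs 70 mm along jig +y. Two low wings (28 mm high) stand out 30 mm in front of the mouth and funnel from about 90 mm down to 64 mm wide
- slot_stop (a point): middle of the solid stop face at the slot's inner end, 70 mm along jig +y from the mouth, 12 mm above the bench; the board's leading end touches it when fully home
- board_center (a point): centre of the loose dark wooden board, 190 mm (its x) by 60 mm (its y) by 24 mm thick, lying flat on the bench, about 0.19 kg; both ends alike. Home in the slot, its centre is 25 mm outside the mouth (between the wings), so grasp it across its 60 mm width in the half that stays outside, 40 to 60 mm from its centre
- bolt_1_top (a point): top centre of the right-hand (jig -y end) bolt's steel hexagon head, 23 mm across, standing 14 mm above the deck on the jig's -x half (in front of cap 1, 80 mm from the next bolt)
- bolt_2_top (a point): top centre of the middle bolt's steel hexagon head, 23 mm across, standing 14 mm above the deck on the jig's -x half (in front of cap 2, 80 mm from the next bolt)
- bolt_3_top (a point): top centre of the left-hand (jig +y end) bolt's steel hexagon head, 23 mm across, standing 14 mm above the deck on the jig's -x half (in front of cap 3, 80 mm from the next bolt)
- bolt_1 (a joint): how far the right-hand (jig -y end) bolt has sunk, m: 0 at the start for all; a tight bolt hardly gives (under 1.5 mm, hard stop), the loose one sinks up to 8 mm under a push of about 3 N and stays down. Exactly one is loose, any of the three; they look alike
- bolt_2 (a joint): how far the middle bolt has sunk, m: 0 at the start for all; a tight bolt hardly gives (under 1.5 mm, hard stop), the loose one sinks up to 8 mm under a push of about 3 N and stays down. Exactly one is loose, any of the three; they look alike
- bolt_3 (a joint): how far the left-hand (jig +y end) bolt has sunk, m: 0 at the start for all; a tight bolt hardly gives (under 1.5 mm, hard stop), the loose one sinks up to 8 mm under a push of about 3 N and stays down. Exactly one is loose, any of the three; they look alike
- cap_1: yellow hinged hood behind the right-hand (jig -y end) bolt, over its nut: 52 (x) by 30 (y) by 30 mm high on the deck, 0.08 kg. Origin: on the hinge, at deck height at the hood's rear end; shut, the hood reaches 52 mm from there along jig -x, axes as the jig's. Turns about its +y, the front (-x) end lifting up and back, 0 to 1.3 rad (stop); let go, it falls shut. 25 mm or more free on each side
- cap_2: yellow hinged hood behind the middle bolt, over its nut: 52 (x) by 30 (y) by 30 mm high on the deck, 0.08 kg. Origin: on the hinge, at deck height at the hood's rear end; shut, the hood reaches 52 mm from there along jig -x, axes as the jig's. Turns about its +y, the front (-x) end lifting up and back, 0 to 1.3 rad (stop); let go, it falls shut. 25 mm or more free on each side
- cap_3: yellow hinged hood behind the left-hand (jig +y end) bolt, over its nut: 52 (x) by 30 (y) by 30 mm high on the deck, 0.08 kg. Origin: on the hinge, at deck height at the hood's rear end; shut, the hood reaches 52 mm from there along jig -x, axes as the jig's. Turns about its +y, the front (-x) end lifting up and back, 0 to 1.3 rad (stop); let go, it falls shut. 25 mm or more free on each side
- plane: wooden hand plane, 170 mm long; a bystander, leave it alone; origin: middle of the underside
- mallet: wooden mallet; a bystander, leave it alone; origin: middle of the underside of its head
- glue: yellow glue bottle, 56 mm wide, 150 mm tall; a bystander, leave it alone; origin: middle of the underside
- wax: round wax tin, 72 mm wide, 45 mm high; a bystander, leave it alone; origin: middle of the underside
- offcut: wood offcut 70 x 45 x 30 mm; a bystander, leave it alone; origin: middle of the underside
- square: try square, dark stock and steel blade; a bystander, leave it alone; origin: middle of the underside of its stock
- gauge: wooden marking gauge, 200 mm long; a bystander, leave it alone; origin: middle of the underside of its stock
Not all that is in view belongs to the job. What is shaped like the part that bears board_center but red or white is not meant.

How it is judged:
On the way, in this order (a step that is already met when the one before it is completed fails the run):
1. the board is fully home in the slot (y of board_center in the frame of jig above -0.157 m and x of board_center in the frame of jig between -0.006 and 0.006 m and angle between the x axis of board_center and the y axis of jig, either way round below 0.06 rad and height (world z) of board_center below 0.017 m), for 0.2 s.
2. the loose bolt has been found: it has sunk under a push (value of joint any of bolt_1, bolt_2, bolt_3 above 0.005 m), for 0.2 s.
At the end, for the whole second after the job is handed in: Board home (end within 7 mm of the stop, flat, straight to 0.06 rad); one bolt sunk over 5 mm; the cap behind it open over 0.7 rad (40 degrees), steady, touched by the fingers holding it; the other two caps shut (under 0.15 rad) (all of step 1 and ((value of joint bolt_1 above 0.005 m and angle between cap_1's own z axis and vertical above 0.7 rad and angular speed of cap_1 below 0.3 rad/s and contact force between the fingers and cap_1 above 0.1 N and angle between each of cap_2, cap_3's own z axis and vertical below 0.15 rad) or (value of joint bolt_2 above 0.005 m and angle between cap_2's own z axis and vertical above 0.7 rad and angular speed of cap_2 below 0.3 rad/s and contact force between the fingers and cap_2 above 0.1 N and angle between each of cap_1, cap_3's own z axis and vertical below 0.15 rad) or (value of joint bolt_3 above 0.005 m and angle between cap_3's own z axis and vertical above 0.7 rad and angular speed of cap_3 below 0.3 rad/s and contact force between the fingers and cap_3 above 0.1 N and angle between each of cap_1, cap_2's own z axis and vertical below 0.15 rad))); the arm keeps its last pose, push and grip.
It fails at once if the cap of a bolt that has not sunk is opened ((angle between cap_1's own z axis and vertical above 0.35 rad and value of joint bolt_1 below 0.004 m) or (angle between cap_2's own z axis and vertical above 0.35 rad and value of joint bolt_2 below 0.004 m) or (angle between cap_3's own z axis and vertical above 0.35 rad and value of joint bolt_3 below 0.004 m)).
It fails at once if a bystander is moved more than 40 mm (distance of any of plane, mallet, glue, wax, offcut, square, gauge from where it was at the start of the episode above 0.04 m).
It also fails if it takes over 72 s, if anything falls off the work surface, if the arm or the gripper's body presses on something with over 40 N, if the wrist force passes 120 N, or if a joint passes its speed limit or range.

## Robot

A 7-joint arm with a two-finger parallel gripper is mounted at the origin on the work surface. World frame = base frame: x ahead of the robot, y to its left, z up, the work surface at z = 0. Lengths are in m, angles in rad, forces in N, time in s.
With the tool pointing down it reaches from about 0.4 to 0.875 m from the base axis. Payload 4.4 kg.
Tool frame: the origin (TCP) lies at the very end of the fingers, on their centre line; the grasp point (between the pads) lies behind it (r.grip_point_offset is the z of the grasp point in the tool frame, in m); z points along the fingers, y is the direction in which the jaws open and shut (so a half turn about z gives the same grasp; the last joint's range is limited). The gripper opens to 85 mm and grips with 20 to 120 N. Pads are 22 mm wide; open, the fingers measure 114 mm over their backs; the gripper's body (76 mm by 85 mm) begins 54 mm behind the grasp point. The pads swing forward as they close: fully open they stand 13 mm farther back than shut.
Start: joints at [-1.277, 0.628, 0.038, 1.517, -0.027, 0.996, -0.02], TCP at [0.229, 0.608, 0.204] pointing down, gripper open.
Joint ranges: [-3.06, 3.06], [-0.37, 2.12], [-1.25, 1.32], [0.18, 2.47], [-1.1, 4.24], [0.23, 1.98], [-2.94, 2.94]. Speed limits (rad/s): [2.57, 2.57, 3.14, 3.14, 3.14, 3.14, 3.14].

## Interface

Orientations are given as a 3x3 rotation matrix whose columns are the frame's x, y, z axes.
In Python, from cell import r gives the robot as it stands.
- The arm moves only by the shell command python3 -m creep 'ROWS'. ROWS is JSON, one flat list of numbers, 5 for each row, row after row: the opening, from 0 (shut) to 1 (fully open), then the shift along the world's x, y, z in mm, then the turn about the world's z in degrees. In form: [hand, dx, dy, dz, roll, hand, dx, dy, dz, roll, ...]. A call has 1 to 12 rows; each row shifts and turns the commanded pose from where the row before left it; what a row does not reach is not made up. A row lasts 1/8 s, in which the tool goes at most 62.5 mm and 10.7 degrees, less where a joint would pass 70% of its speed; a pose out of reach is approached as far as the arm can. A call with a gripper value outside its range is refused whole. The fingers move at their own pace and stop on an object; the grip force is fixed at half the most. Time passes only in rows, so rows that do not move let the fingers close. It gives the time, the measured TCP pose, the force and the opening at its end, in the units of the state.
- r.observe(): the state, without advancing time (a new reading comes with each control period).
- r.read_camera(name): name is "scene" or "top" or "wrist"; returns (picture, depth): 480x640x3 uint8, blue, green, red; 480x640 float32, m along the optical axis (not along the pixel's ray), 0 where there is no reading.
- r.camera_params(name): a dict with "vfov" (degrees; the focal length in pixels is half the picture's height over the tangent of half this angle, whatever the lens; pixels are square), "cx", "cy" (the principal point, pixels), "extrinsics" (4x4, takes a point from camera to world coordinates); the wrist camera has in their place "T_tool_cam" (4x4, takes a point from camera to tool coordinates, whose origin is the TCP and whose axes are the flange's). Camera axes: x right, y down, z forward; pixel columns grow to the right and rows downward; lengths in m; the calibration is good to about 2 mm. A picture is of the moment at which its call begins: read the wrist's pose just before it. camera_params takes no time and is no camera call.
- r.sign_off(): hands the job in, once; it reports no verdict.
Trained networks look in the newest picture that a camera, given by its name, has taken for a name from the list of things; names that differ only in an ending like _2 or _b are one class to them, and where a whole thing is asked for, a point or a joint stands for the part that bears it (a point fixed in the world has none). Each returns a list of dicts, best first, with "score" (0 to 1); they miss things now and then, are a little off and sometimes report something else, mostly with a low value. They report only what shows in the picture. A call takes as long as a camera call. They do not tell look-alikes from the thing itself.
- r.find_in(name, camera): "centre" ([column, row] as shares, 0 to 1, of the picture: columns of its width, rows of its height, amid what is visible of it).
- r.place_of(name, camera): "centre" ([column, row] as shares, 0 to 1, of the picture: columns of its width, rows of its height: a listed point, or the origin of a listed thing).
The state is a dict: "time": time; "q": joint angles; "joint_vel": joint speeds; "tau": joint torques, N m; "ee_pos": TCP position; "tcp_rot": TCP orientation; "wrist_force": force on the tool from outside, world axes, zero at the start; "ft_torque": the same for the moment, N m; "opening": opening from 0.0 (shut) to 1.0 (fully open).
Only numpy, scipy, OpenCV 4.12 (cv2) and the standard library are available. Lean on these libraries where they do the work, as an engineer would, in place of code of your own. Each camera call takes 0.05 s, during which the arm holds its last target. There are 200 camera calls.

## Working session

There is one attempt and no reset: what is moved stays moved. The work goes in short steps, Python scripts to look and compute and a shell command to move; the robot and the scene stay as the last step left them, time stands still between calls to the robot, and variables do not carry over. Pictures are saved under pics/ and viewed, about 8 in all and at most 12, crops included, and the job is handed in when it is done.

```bash
mkdir -p pics; cat > h.py <<'E'
import numpy as np, cv2
from cell import r
def K(n):
    p=r.camera_params(n); return 240/np.tan(np.radians(p["vfov"])/2),p["cx"],p["cy"],p
def world(n,u,v,d,T=None):
    f,cx,cy,p=K(n)
    if T is None: T=np.array(p["extrinsics"])
    return (T@np.array([(u-cx)/f*d,(v-cy)/f*d,d,1]))[:3]
def onz(n,u,v,z,T=None):
    a=world(n,u,v,0,T);b=world(n,u,v,1,T);return a+(b-a)*(z-a[2])/(b[2]-a[2])
def wristT():
    s=r.observe();T=np.eye(4);T[:3,:3]=s["tcp_rot"];T[:3,3]=s["ee_pos"]
    return T@np.array(r.camera_params("wrist")["T_tool_cam"])
E
python3 - <<'E'
from h import *
o=r.observe();print(o["time"],o["ee_pos"],np.round(o["tcp_rot"],2),r.grip_point_offset)
H=dict(slot_mouth=.012,slot_stop=.012,board_center=.012,bolt_1_top=.082,cap_1=.068,plane=0,mallet=0,glue=0,wax=0,offcut=0,square=0,gauge=0,jig=0)
for c in["top","scene"]:
    im,d=r.read_camera(c);cv2.imwrite(f"pics/{c}0.png",im)
    for n in H:
        for x in r.place_of(n,c)[:4]:
            u,v=x["centre"][0]*640,x["centre"][1]*480
            print(c,n,round(x["score"],2),int(u),int(v),np.round(onz(c,u,v,H[n]),3))
E
```

```text
0.0 [0.22858148 0.60771183 0.20345831] [[-0.94  0.35 -0.  ]
 [ 0.35  0.94 -0.  ]
 [-0.   -0.   -1.  ]] -0.0187
top slot_mouth 0.89 297 248 [0.506 0.022 0.012]
top board_center 0.84 397 260 [ 0.461 -0.282  0.012]
top board_center 0.59 483 258 [ 0.461 -0.538  0.012]
top bolt_1_top 0.4 279 254 [0.482 0.068 0.082]
top cap_1 0.72 282 224 [0.573 0.059 0.068]
top cap_1 0.68 229 217 [0.597 0.216 0.068]
top cap_1 0.54 334 158 [ 0.767 -0.1    0.068]
top cap_1 0.47 253 222 [0.581 0.145 0.068]
top plane 0.63 335 159 [ 0.782 -0.103  0.   ]
top mallet 0.64 182 197 [0.675 0.376 0.   ]
top mallet 0.56 247 294 [0.371 0.175 0.   ]
top glue 0.56 275 152 [0.811 0.083 0.   ]
top glue 0.37 177 266 [0.461 0.389 0.   ]
top wax 0.65 309 284 [ 0.396 -0.014  0.   ]
top offcut 0.65 248 291 [0.38  0.172 0.   ]
top square 0.74 437 197 [ 0.652 -0.412  0.   ]
top gauge 0.57 178 270 [0.449 0.386 0.   ]
top jig 0.62 256 240 [0.534 0.146 0.   ]
scene slot_mouth 0.59 350 238 [0.509 0.021 0.012]
scene slot_mouth 0.56 225 266 [ 0.451 -0.278  0.012]
scene slot_stop 0.29 374 196 [0.397 0.172 0.012]
scene board_center 0.8 2
[... 259 characters left out ...]
 [0.6   0.212 0.068]
scene cap_1 0.67 411 226 [0.593 0.134 0.068]
scene plane 0.62 375 347 [ 0.791 -0.098  0.   ]
scene mallet 0.67 348 239 [0.497 0.024 0.   ]
scene mallet 0.61 504 231 [0.667 0.389 0.   ]
scene mallet 0.49 449 190 [0.462 0.385 0.   ]
scene glue 0.75 450 315 [0.804 0.085 0.   ]
scene glue 0.57 421 190 [0.424 0.315 0.   ]
scene glue 0.42 372 197 [0.385 0.176 0.   ]
scene wax 0.69 310 219 [ 0.387 -0.023  0.   ]
scene wax 0.63 379 234 [0.519 0.103 0.   ]
scene offcut 0.57 374 197 [0.388 0.18  0.   ]
scene offcut 0.49 439 218 [0.544 0.279 0.   ]
scene square 0.6 197 364 [ 0.658 -0.413  0.   ]
scene gauge 0.86 449 188 [0.453 0.393 0.   ]
scene jig 0.55 395 235 [0.544 0.134 0.   ]
```

View pics/top0.png

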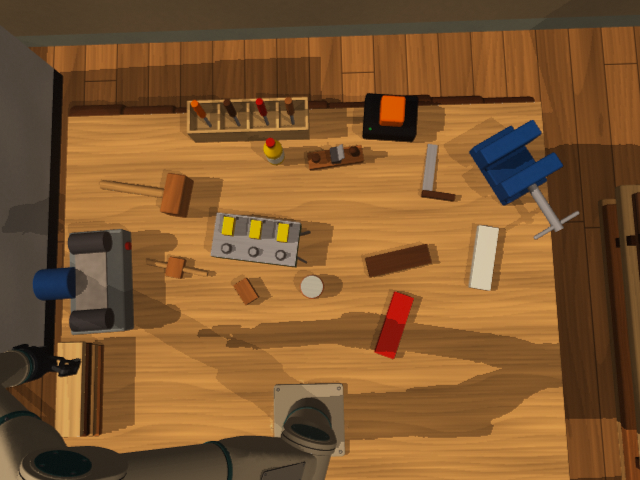

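View pics/scene0.png

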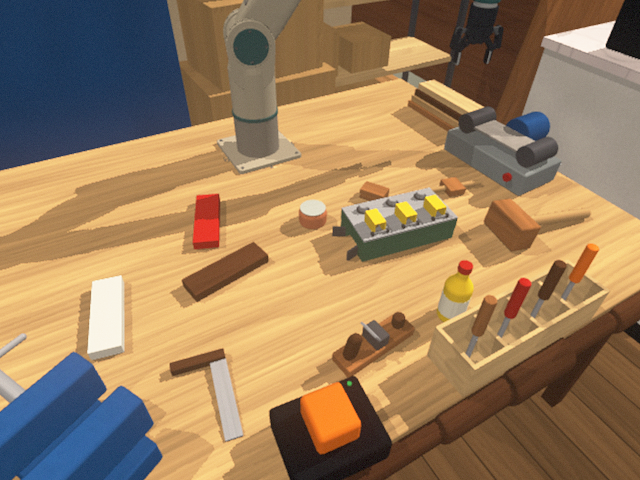

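Lookalikes: brown board at top (398,260), red at (395,325), white at (484,257). The dark brown one fits; I'll measure it and confirm it in a crop.

```bash
python3 - <<'E'
from h import *
im,d=r.read_camera("top");f,cx,cy,p=K("top");T=np.array(p["extrinsics"])
v,u=np.mgrid[:480,:640];P=np.stack([(u-cx)/f*d,(v-cy)/f*d,d],-1)@T[:3,:3].T+T[:3,3]
cv2.imwrite("pics/crop1.png",cv2.resize(im[195:305,200:450],None,fx=3.2,fy=3.2,interpolation=cv2.INTER_CUBIC))
def rect(m,name,z):
    n,l,st,c=cv2.connectedComponentsWithStats(m.astype(np.uint8))
    k=1+np.argmax(st[1:,4]);q=np.argwhere(l==k)
    w=np.array([onz("top",b,a,z) for a,b in q])[:,:2]
    R=cv2.minAreaRect((w*1000).astype(np.float32));print(name,R,len(q),"z",np.median(P[l==k][:,2]),"boxpts",cv2.boxPoints(R).round().tolist())
hsv=cv2.cvtColor(im,cv2.COLOR_BGR2HSV)
box=lambda x0,x1,y0,y1:(u>x0)&(u<x1)&(v>y0)&(v<y1)
print(im[260,398],hsv[260,398],P[260,398],P[240,262],P[275,400])
rect(box(355,440,238,283)&(P[...,2]>.012)&(P[...,2]<.04),"board depth",.024)
rect(box(355,440,238,283)&(hsv[...,2]<110),"board col",.024)
rect(box(205,315,205,275)&(P[...,2]>.055)&(P[...,2]<.12),"deck",.068)
y=box(205,315,205,275)&(hsv[...,0]>20)&(hsv[...,0]<35)&(hsv[...,1]>150)&(hsv[...,2]>120)
n,l,st,c=cv2.connectedComponentsWithStats(y.astype(np.uint8))
for k in range(1,n):
    if st[k,4]>30: print("cap",c[k],st[k,4],onz("top",*c[k],.098))
for k in [(226,248),(253,252),(280,255)]: print("bolt",onz("top",*k,.082))
E
```

```text
[20 41 82] [ 10 193  82] [ 0.462132   -0.28053383  0.0215457 ] [0.52771165 0.12015905 0.0699209 ] [ 0.41792234 -0.28825025 -0.00244212]
board depth ((461.5169677734375, -280.47259521484375), (59.79270935058594, 190.1043701171875), 11.687135696411133) 1271 z 0.02201304174369345 boxpts [[413.0, -193.0], [451.0, -380.0], [510.0, -367.0], [472.0, -181.0]]Traceback (most recent call last):
  File "<stdin>", line 14, in <module>
  File "<stdin>", line 8, in rect
  File "h.py", line 10, in onz
    a=world(n,u,v,0,T);b=world(n,u,v,1,T);return a+(b-a)*(z-a[2])/(b[2]-a[2])
  File "h.py", line 6, in world
    f,cx,cy,p=K(n)
              ~^^^
  File "h.py", line 4, in K
    p=r.camera_params(n); return 240/np.tan(np.radians(p["vfov"])/2),p["cx"],p["cy"],p
ValueError: time passes only in moves, steps and waits
```

View pics/crop1.png

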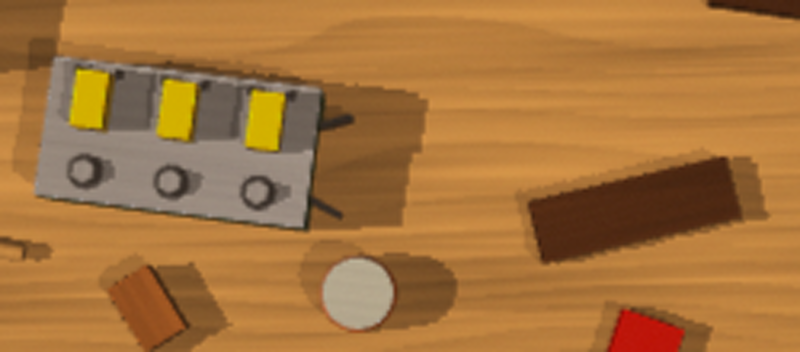

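The crop shows the brown plank (crop 640,210), red below it and wax tin at (358,293) near the slot's approach. The board is confirmed; now the jig.

```bash
sed -i 's/^def K/from functools import lru_cache\n@lru_cache\ndef K/' h.py; python3 - <<'E'
from h import *
im,d=r.read_camera("top");f,cx,cy,p=K("top");T=np.array(p["extrinsics"])
v,u=np.mgrid[:480,:640];P=np.stack([(u-cx)/f*d,(v-cy)/f*d,d],-1)@T[:3,:3].T+T[:3,3]
hsv=cv2.cvtColor(im,cv2.COLOR_BGR2HSV)
box=lambda x0,x1,y0,y1:(u>x0)&(u<x1)&(v>y0)&(v<y1)
m=box(205,315,205,275)&(P[...,2]>.055)&(P[...,2]<.078)
n,l,st,c=cv2.connectedComponentsWithStats(m.astype(np.uint8));k=1+np.argmax(st[1:,4])
w=np.array([onz("top",b,a,.068)[:2] for a,b in np.argwhere(l==k)])*1000
R=cv2.minAreaRect(w.astype(np.float32));print("deck",R,cv2.boxPoints(R).round().tolist())
y=box(205,315,205,275)&(hsv[...,0]>20)&(hsv[...,0]<35)&(hsv[...,1]>180)&(hsv[...,2]>150)
n,l,st,c=cv2.connectedComponentsWithStats(y.astype(np.uint8))
for k in range(1,n):
    if st[k,4]>30: print("cap",c[k],st[k,4],onz("top",*c[k],.098))
for k in [(226.3,248.5),(253.3,252),(280.5,255)]: print("bolt",onz("top",*k,.082))
E
```

```text
deck ((531.65087890625, 139.69940185546875), (250.0334930419922, 129.95849609375), 81.44511413574219) [[449.0, 26.0], [577.0, 6.0], [615.0, 254.0], [486.0, 273.0]]
cap [227.36312849 225.53631285] 179 [0.56905075 0.21565747 0.098     ]
cap [254.72222222 228.80555556] 180 [0.55746424 0.13690138 0.098     ]
cap [282.32240437 232.21311475] 183 [0.54550315 0.05775213 0.098     ]
bolt [0.50435387 0.22235559 0.082     ]
bolt [0.49217184 0.14411392 0.082     ]
bolt [0.48146576 0.06556612 0.082     ]
```

Jig centre (0.532,0.140), +y = (0.149,0.989); sizes check out (250×130, bolts 79 mm apart). Board-home centre is (0.509,-0.009). Go to the board grasp at (0.4715,-0.3295).

```bash
python3 -m creep '[1,48,-40,0,-5,1,48,-40,0,-5,1,48,-40,0,-5,1,48,-40,0,-5,1,50,-40,0,-5,1,0,-60,0,-5,1,0,-60,0,-5,1,0,-60,0,-5,1,0,-60,0,-5,1,0,-60,0,-5,1,0,-60,0,-4,1,0,-60,0,-4]'
python3 -m creep '[1,0,-60,0,0,1,0,-60,0,0,1,0,-60,0,0,1,0,-60,0,0,1,0,-60,0,0,1,0,-17,-40,0,1,0,0,-40,0]'
```

```text
time: 3.0
ee_pos: [0.4698, -0.0124, 0.2048]
tcp_rot: [[-0.196, 0.981, 0.001], [0.981, 0.196, 0.0], [-0.0, 0.001, -1.0]]
wrist_force: [0.8, -0.2, 1.0]
opening: 1.003
time: 3.88
ee_pos: [0.4695, -0.3306, 0.1239]
tcp_rot: [[-0.194, 0.981, 0.002], [0.981, 0.194, -0.002], [-0.003, 0.001, -1.0]]
wrist_force: [0.6, 0.9, -1.8]
opening: 0.997
```

```bash
python3 -m creep '[1,1,1,-45,0,1,1,0,-45,0,1,0,0,-20,0,1,0,0,-11,0,1,0,0,0,0,0,0,0,0,0,0,0,0,0,0,0,0,0,0,0,0,0,0,0,0]'
python3 - <<'E'
from h import *
T=wristT();im,d=r.read_camera("wrist");cv2.imwrite("pics/w1.png",im)
E
```

```text
time: 5.0
ee_pos: [0.4719, -0.3267, 0.0038]
tcp_rot: [[-0.197, 0.98, 0.001], [0.98, 0.197, -0.0], [-0.0, 0.0, -1.0]]
wrist_force: [0.5, -0.4, -0.4]
opening: 0.143
```

View pics/w1.png

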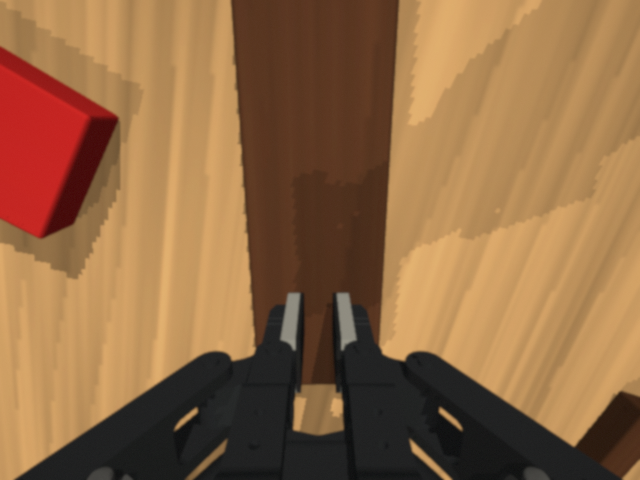

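The picture shows the fingers (tips at 290,300 and 343,300) nearly shut over the board, whose edges are at columns 250 and 383: the board is not gripped. Checking with depth.

```bash
python3 - <<'E'
from h import *
T=wristT();im,d=r.read_camera("wrist");o=r.observe();print(o["time"],o["ee_pos"],o["opening"],o["wrist_force"])
f,cx,cy,p=K("wrist");print(f,cx,cy,np.round(p["T_tool_cam"],3).tolist())
for u,v in[(315,100),(260,250),(375,250),(260,300),(291,310),(343,310),(291,340),(280,360),(320,370),(318,400),(200,250),(450,300)]:
    dd=d[v,u];print(u,v,round(float(dd),4),np.round(world("wrist",u,v,dd,T),3))
E
```

```text
5.1 [ 0.47168153 -0.32665706  0.00355681] -0.001358979814358252 [ 0.67237389  0.04129831 -0.26436603]
367.49358279303766 317.9365290222013 236.79333046442162 [[-0.001, -0.946, -0.323, 0.082], [1.0, -0.001, -0.0, 0.0], [-0.0, -0.323, 0.946, -0.171], [0.0, 0.0, 0.0, 1.0]]
315 100 0.1405 [ 0.454 -0.242  0.025]
260 250 0.1588 [ 0.442 -0.307  0.026]
375 250 0.1603 [ 0.491 -0.297  0.025]
260 300 0.1681 [ 0.446 -0.331  0.025]
291 310 0.1481 [ 0.46  -0.323  0.044]
343 310 0.1492 [ 0.481 -0.319  0.043]
291 340 0.1213 [ 0.461 -0.318  0.071]
280 360 0.1105 [ 0.458 -0.318  0.082]
320 370 0.1796 [ 0.48  -0.363  0.026]
318 400 0.2168 [ 0.488 -0.404  0.   ]
200 250 0.1862 [ 0.41  -0.323  0.   ]
450 300 0.1946 [ 0.543 -0.325  0.001]
```

```bash
python3 -m creep '[0,0,0,0,0,0,0,0,0,0]'; python3 - <<'E'
from h import *
T=wristT();im,d=r.read_camera("wrist");s,_=r.read_camera("scene")
a=cv2.resize(im[260:460,180:460],(560,400));b=cv2.resize(s[190:310,170:290],(400,400))
cv2.imwrite("pics/w2.png",cv2.resize(np.hstack([a,b]),(800,333)))
P=np.array([[world("wrist",u,v,d[v,u],T)[2] for u in range(240,400,16)] for v in range(280,420,10)]);print(np.round(P*1000).astype(int))
E
```

```text
time: 5.35
ee_pos: [0.4716, -0.3266, 0.0034]
tcp_rot: [[-0.197, 0.98, -0.0], [0.98, 0.197, 0.0], [0.0, -0.0, -1.0]]
wrist_force: [-0.3, -0.7, 0.1]
opening: 0.001
[[  1  25  24  26  25  25  25  25  26   1]
 [  0  25  25  26  26  26  26  25  25   2]
 [  1  25  25  25  42  42  26  26  24   2]
 [  2  26  26  42  50  50  44  26  25   1]
 [  1  24  25  50  57  57  50  50  25   1]
 [  0  24  26  57  63  64  63  57  26   1]
 [  1  25  26  70  69  69  71  63  25   2]
 [  1  25  25  78 174  69  78  76  26   2]
 [ 81  75  81  81  80  69  81  81  74   2]
 [ 85  79  85  85  85  68  86  86  85  82]
 [ 87  83  90  90  89  68  90  90  90  84]
 [ 88  99  99 100  94  70 174  98 101  87]
 [ 88 102 102 103  95   1 103 102 102 103]
 [ 88 106 104 106  95 174 103 105 106 105]]
```

View pics/w2.png

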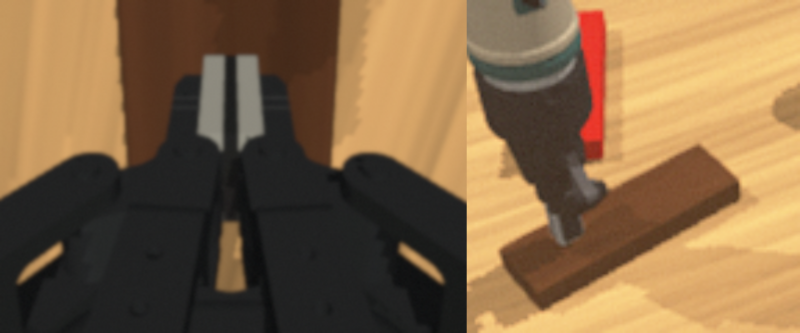

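Both views show the shut fingertips clearly above the board (~40 mm above the bench) though ee_pos says z=3 mm. I'll check this with the scene camera and the joints before lowering further.

```bash
python3 - <<'E'
from h import *
s,d=r.read_camera("scene")
for z in(.005,.025,.04): print(z,onz("scene",206,277,z))
for v in range(262,284,3): print(v,[np.round(world("scene",u,v,d[v,u])*1000).astype(int).tolist() for u in(202,206,210)])
print(r.observe()["q"], [a for a in dir(r) if a[0]!='_'])
E
```

```text
0.005 [ 0.45593727 -0.32619756  0.005     ]
0.025 [ 0.47527749 -0.3295639   0.025     ]
0.04 [ 0.48978266 -0.33208866  0.04      ]
262 [[488, -333, 84], [520, -331, 111], [532, -326, 120]]
265 [[496, -335, 83], [518, -332, 101], [524, -325, 104]]
268 [[479, -334, 58], [514, -332, 89], [483, -319, 54]]
271 [[483, -336, 54], [486, -329, 54], [484, -320, 47]]
274 [[480, -337, 42], [485, -330, 44], [482, -321, 37]]
277 [[472, -337, 26], [474, -329, 24], [479, -322, 25]]
280 [[479, -340, 24], [483, -332, 24], [487, -325, 24]]
283 [[485, -342, 22], [491, -335, 24], [496, -328, 25]]
[ 0.41978103  0.82144438  0.21717054  1.87993731 -0.35058981  0.47737606
  1.08171828] ['MotionError', 'camera_params', 'find_in', 'grip_point_offset', 'observe', 'place_of', 'read_camera', 'sign_off']
```

Scene depth agrees: tips about 34 mm short of the reported TCP. I'll use z_tip ≈ ee_z+34 mm. Reopen, descend carefully, grip.

```bash
python3 -m creep '[1,0,0,0,0,1,0,0,0,0,1,0,0,0,0,1,0,0,0,0,1,0,0,-10,0,1,0,0,-8,0,1,0,0,-8,0,1,0,0,-5,0,1,0,0,0,0]'; python3 -m creep '[0,0,0,0,0,0,0,0,0,0,0,0,0,0,0,0,0,0,0,0,0,0,0,0,0,0,0,0,0,0]'
```

```text
time: 6.62
ee_pos: [0.4713, -0.3265, -0.0281]
tcp_rot: [[-0.197, 0.98, -0.001], [0.98, 0.197, 0.001], [0.001, -0.001, -1.0]]
wrist_force: [0.9, -0.1, -0.4]
opening: 0.997
time: 7.38
ee_pos: [0.472, -0.3269, -0.027]
tcp_rot: [[-0.197, 0.98, 0.001], [0.98, 0.197, -0.001], [-0.001, 0.001, -1.0]]
wrist_force: [0.0, 0.9, 6.1]
opening: 0.692
```

```bash
python3 -m creep '[0,0,0,1,0,0,2,26,0,-4,0,3,33,0,-4,0,3,33,0,-4,0,3,33,0,-4,0,2,32,0,-4,0,0,0,0,0,0,0,0,0,0]'
python3 - <<'E'
from h import *
o=r.observe();t=o["ee_pos"];print(t)
im,d=r.read_camera("wrist");cv2.imwrite("pics/w3.png",im)
im,d=r.read_camera("top");f,cx,cy,p=K("top");T=np.array(p["extrinsics"])
v,u=np.mgrid[:480,:640];P=np.stack([(u-cx)/f*d,(v-cy)/f*d,d],-1)@T[:3,:3].T+T[:3,3]
cv2.imwrite("pics/t3.png",cv2.resize(im[200:310,250:450],None,fx=4,fy=4))
E
```

```text
time: 8.38
ee_pos: [0.4846, -0.1709, -0.0267]
tcp_rot: [[0.15, 0.989, 0.0], [0.989, -0.15, -0.001], [-0.001, 0.0, -1.0]]
wrist_force: [-0.3, -0.6, -1.4]
opening: 0.686
[ 0.4845796  -0.1708691  -0.02666694]
```

View pics/w3.png

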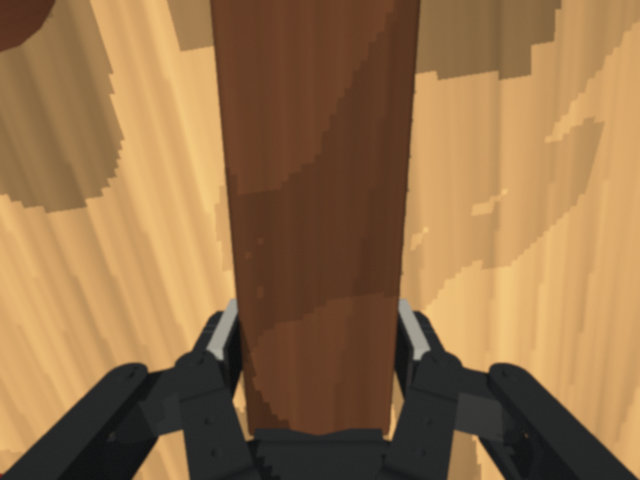

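The board is gripped straight, edges 217/413 px symmetric about the centre. Insert along jig +y.

```bash
python3 -m creep '[0,3,15,0,0,0,2,15,0,0,0,2,15,0,0,0,2,12,0,0,0,0,0,0,0]'; python3 -m creep '[0,2,12,0,0,0,2,12,0,0,0,2,12,0,0,0,0,0,0,0]'
```

```text
time: 9.1
ee_pos: [0.4939, -0.1108, -0.0266]
tcp_rot: [[0.147, 0.989, -0.0], [0.989, -0.147, 0.001], [0.001, -0.0, -1.0]]
wrist_force: [0.1, -0.9, -1.6]
opening: 0.684
time: 9.6
ee_pos: [0.4998, -0.0749, -0.0267]
tcp_rot: [[0.147, 0.989, -0.0], [0.989, -0.147, 0.001], [0.001, -0.0, -1.0]]
wrist_force: [0.6, -0.3, -1.5]
opening: 0.69
```

Free so far; about 19 mm to go.

```bash
python3 -m creep '[0,2,10,0,0,0,1,6,0,0,0,1,4,-1,0,0,0,2,0,0,0,0,0,0,0]'
```

```text
time: 10.22
ee_pos: [0.5038, -0.0561, -0.027]
tcp_rot: [[0.151, 0.989, 0.001], [0.989, -0.151, -0.002], [-0.002, 0.001, -1.0]]
wrist_force: [-1.2, -2.6, 5.0]
opening: 0.693
```

```bash
python3 -m creep '[0,0,3,0,0,0,0,2,0,0,0,0,0,0,0]'
python3 - <<'E'
from h import *
im,d=r.read_camera("wrist");T=wristT()
f,cx,cy,p=K("wrist");v,u=np.mgrid[:480,:640];P=np.stack([(u-cx)/f*d,(v-cy)/f*d,d],-1)@T[:3,:3].T+T[:3,3]
J=np.array([[np.cos(.1493),np.sin(.1493)],[-np.sin(.1493),np.cos(.1493)]]) 
# jig axes: x=(.989,-.149), y=(.149,.989)
q=(P[...,:2]-[.5317,.1397]);X=q@[.989,-.149];Y=q@[.149,.989]
m=(P[...,2]>.018)&(P[...,2]<.03)&(abs(X)<.045)
for a in range(-250,-120,10):
    k=m&(Y>a/1000)&(Y<a/1000+.01)
    if k.sum()>20: print(a,np.round([X[k].min(),X[k].max()],4),k.sum())
# outer board end along midline
k=(abs(X)<.008)&(P[...,2]>.018)&(P[...,2]<.03);print("outer end Y",Y[k].min(),Y[k].max())
cv2.imwrite("pics/w4.png",im)
im,d=r.read_camera("top");f,cx,cy,p=K("top");T=np.array(p["extrinsics"])
P=np.stack([(u-cx)/f*d,(v-cy)/f*d,d],-1)@T[:3,:3].T+T[:3,3];q=(P[...,:2]-[.5317,.1397]);Y2=q@[.149,.989]
cv2.imwrite("pics/t4.png",cv2.resize(im[200:300,240:400],None,fx=4,fy=4))
E
```

```text
time: 10.6
ee_pos: [0.504, -0.0543, -0.027]
tcp_rot: [[0.153, 0.988, 0.002], [0.988, -0.153, -0.006], [-0.005, 0.003, -1.0]]
wrist_force: [-0.9, -9.0, 6.2]
opening: 0.691
-250 [-0.0275  0.0317] 74
-240 [-0.0282  0.0318] 2320
-230 [-0.0284  0.0319] 2864
-220 [-0.0282  0.032 ] 3079
-210 [-0.0281  0.0315] 3379
-200 [-0.0417  0.0449] 3773
-190 [-0.0413  0.0448] 4752
-180 [-0.0282  0.0317] 4077
-170 [-0.0286  0.0317] 4385
-160 [-0.0449  0.045 ] 4956
-150 [-0.045  0.045] 6281
-140 [-0.0449  0.045 ] 7179
-130 [-0.0416  0.0414] 1063
outer end Y -0.24174283447568495 -0.1284926977315294
```

View pics/w4.png

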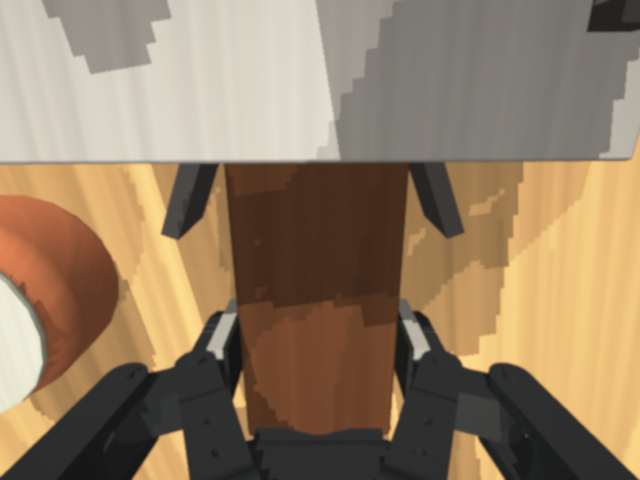

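Board sits between the wings against the stop: 9 N resistance, jig-y of centre ≈ -0.149. Release, rise, move over bolt 1 shutting the fingers.

```bash
python3 -m creep '[1,0,0,0,0,1,0,0,0,0,1,0,0,0,0,1,0,0,20,0,1,0,0,45,0,1,0,0,55,0,0,0,0,20,0,0,-10,40,0,0,0,-13,40,0,0,0,0,39,0,0,0,0,0,0,0]'
python3 - <<'E'
from h import *
im,d=r.read_camera("top");f,cx,cy,p=K("top");T=np.array(p["extrinsics"])
v,u=np.mgrid[:480,:640];P=np.stack([(u-cx)/f*d,(v-cy)/f*d,d],-1)@T[:3,:3].T+T[:3,3]
q=P[...,:2]-[.5317,.1397];X=q@[.989,-.149];Y=q@[.149,.989]
k=(abs(X)<.04)&(Y<-.16)&(Y>-.3)&(P[...,2]>.012)&(P[...,2]<.03)
w=np.array([onz("top",b,a,.024)[:2] for a,b in np.argwhere(k)])-[.5317,.1397]
x,y=w@[.989,-.149],w@[.149,.989];print("outer end y",y.min(),"x",x.min(),x.max(),k.sum())
cv2.imwrite("pics/t5.png",cv2.resize(im[200:300,200:360],None,fx=5,fy=5))
o=r.observe();print(o["ee_pos"],o["opening"])
E
```

```text
time: 12.08
ee_pos: [0.4801, 0.0737, 0.1121]
tcp_rot: [[0.143, 0.99, -0.001], [0.99, -0.143, 0.002], [0.002, -0.001, -1.0]]
wrist_force: [0.5, -0.6, 0.1]
opening: -0.002
outer end y -0.24411028397182458 x -0.028925417976051773 0.031392073962846816 555
[0.48035951 0.07118824 0.11225377] 0.0003834746018054196
```

View pics/t5.png

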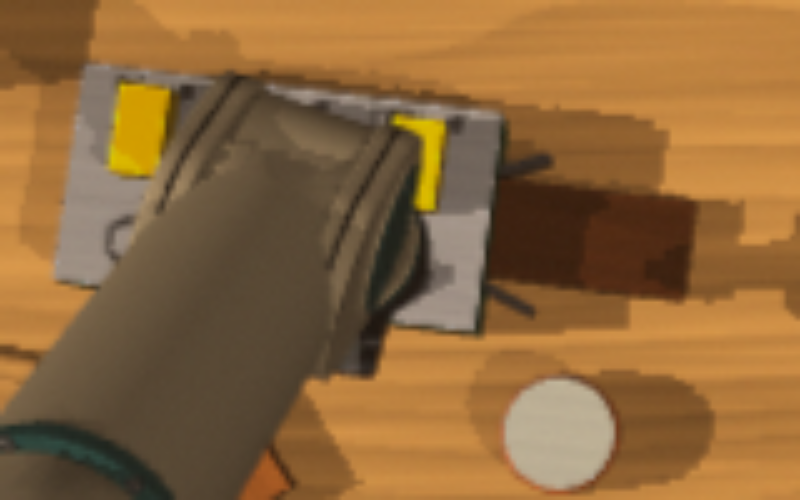

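Board is home (outer end at jig-y −0.244, nominal −0.245). Tap bolt 1: contact expected at ee_z≈0.048.

```bash
python3 -m creep '[0,0,-6,-30,0,0,0,0,-20,0,0,0,0,-8,0,0,0,0,0,0]'; for i in 1 2 3; do python3 -m creep '[0,0,0,-3,0,0,0,0,0,0]' | grep -v tcp; done
```

```text
time: 12.62
ee_pos: [0.48, 0.062, 0.055]
tcp_rot: [[0.152, 0.988, -0.001], [0.988, -0.152, 0.0], [0.0, -0.001, -1.0]]
wrist_force: [-2.9, -1.4, 3.2]
opening: 0.001
time: 12.88
ee_pos: [0.4801, 0.062, 0.0545]
wrist_force: [-8.6, -2.0, 34.1]
opening: -0.0
time: 13.12
ee_pos: [0.4803, 0.062, 0.054]
wrist_force: [-15.2, -1.9, 63.5]
opening: -0.001
time: 13.38
ee_pos: [0.4805, 0.0621, 0.0534]
wrist_force: [-21.1, -1.9, 93.4]
opening: 0.002
```

Bolt 1 is tight (30 N per 3 mm of command, no sinking). On to bolt 2, gentler.

```bash
python3 -m creep '[0,0,0,40,0,0,6,40,0,0,0,7,42,0,0,0,0,0,-25,0,0,0,0,0,0]'; for i in 1 2 ; do python3 -m creep '[0,0,0,-2,0,0,0,0,0,0]' | grep -v tcp; done
```

```text
time: 14.0
ee_pos: [0.4927, 0.1449, 0.0598]
tcp_rot: [[0.15, 0.989, -0.002], [0.989, -0.15, -0.001], [-0.001, -0.002, -1.0]]
wrist_force: [0.8, -0.9, -0.2]
opening: -0.002
time: 14.25
ee_pos: [0.4942, 0.1445, 0.0591]
wrist_force: [-0.7, 0.9, 0.1]
opening: 0.005
time: 14.5
ee_pos: [0.4937, 0.1452, 0.0566]
wrist_force: [-0.3, -0.1, -0.0]
opening: 0.001
```

```bash
for i in 1 2 3; do python3 -m creep '[0,0,0,-2,0,0,0,0,0,0]' | grep -v -e tcp -e open; done
```

```text
time: 14.75
ee_pos: [0.4939, 0.1454, 0.0549]
wrist_force: [-1.1, -0.9, 5.8]
time: 15.0
ee_pos: [0.4939, 0.1454, 0.0547]
wrist_force: [-4.7, 0.5, 23.6]
time: 15.25
ee_pos: [0.4941, 0.1454, 0.0544]
wrist_force: [-8.8, -1.1, 42.5]
```

Bolt 2 is tight too, at the same contact height. Bolt 3.

```bash
python3 -m creep '[0,0,0,30,0,0,6,40,0,0,0,5,38,0,0,0,0,0,-22,0,0,0,0,0,0]'; for i in 1 2 3 4 5; do python3 -m creep '[0,0,0,-2,0,0,0,0,0,0]' | grep -v -e tcp -e open; done
```

```text
time: 15.88
ee_pos: [0.5032, 0.2233, 0.0572]
tcp_rot: [[0.149, 0.989, -0.003], [0.989, -0.149, -0.001], [-0.002, -0.003, -1.0]]
wrist_force: [0.1, 0.1, 0.4]
opening: -0.001
time: 16.12
ee_pos: [0.5051, 0.2227, 0.0569]
wrist_force: [-0.2, -0.7, -0.2]
time: 16.38
ee_pos: [0.5051, 0.2231, 0.0547]
wrist_force: [0.8, -0.8, 0.4]
time: 16.62
ee_pos: [0.5049, 0.2233, 0.0524]
wrist_force: [0.6, -0.8, 0.8]
time: 16.88
ee_pos: [0.5045, 0.2235, 0.0502]
wrist_force: [0.5, -1.2, 0.9]
time: 17.12
ee_pos: [0.5043, 0.2235, 0.0481]
wrist_force: [-0.0, 0.1, -0.2]
```

```bash
for i in 1 2 3; do python3 -m creep '[0,0,0,-2,0,0,0,0,0,0]' | grep -v -e tcp -e open; done
```

```text
time: 17.38
ee_pos: [0.5043, 0.2235, 0.0471]
wrist_force: [-1.2, -0.2, 9.4]
time: 17.62
ee_pos: [0.5044, 0.2236, 0.0469]
wrist_force: [-5.9, -2.0, 25.5]
time: 17.88
ee_pos: [0.5045, 0.2236, 0.0467]
wrist_force: [-10.7, -1.9, 42.8]
```

Bolt 3 sank 7.6 mm and bottomed: the loose one. Rise and check joint 7 before turning the jaws to jig y.

```bash
python3 -m creep '[0.6,0,0,45,0,0.6,0,0,40,0,0.6,0,0,0,0]'; python3 -c "
from h import *
o=r.observe();print(np.round(o['q'],2),o['ee_pos'])"
```

```text
time: 18.25
ee_pos: [0.5066, 0.2241, 0.13]
tcp_rot: [[0.149, 0.989, 0.005], [0.989, -0.149, 0.003], [0.003, 0.005, -1.0]]
wrist_force: [0.3, 0.3, -1.4]
opening: 0.599
[-0.86  0.67  0.62  1.88 -0.55  0.76 -0.08] [0.50656967 0.22414096 0.13002432]
```

```bash
python3 -m creep '[0.6,5,-1,0,10,0.6,5,-1,0,10,0.6,5,-1,0,10,0.6,5,-1,0,10,0.6,5,-1,0,10,0.6,5,-1,0,10,0.6,5,0,0,10,0.6,6,0,0,10,0.6,6,0,0,10,0.6,0,0,0,0,0.6,0,0,0,0]'
python3 - <<'E'
from h import *
T=wristT();im,d=r.read_camera("wrist");cv2.imwrite("pics/w6.png",im)
f,cx,cy,p=K("wrist");v,u=np.mgrid[:480,:640];P=np.stack([(u-cx)/f*d,(v-cy)/f*d,d],-1)@T[:3,:3].T+T[:3,3]
q=P[...,:2]-[.5317,.1397];X=q@[.989,-.149];Y=q@[.149,.989]
hsv=cv2.cvtColor(im,cv2.COLOR_BGR2HSV)
k=(hsv[...,1]>150)&(hsv[...,0]>20)&(hsv[...,0]<35)&(P[...,2]>.09)&(P[...,2]<.105)&(abs(Y-.08)<.04)
print(k.sum(),"X",np.percentile(X[k],[1,99]),"Y",np.percentile(Y[k],[1,50,99]),"z",np.median(P[k][:,2]))
o=r.observe();w=o["ee_pos"][:2]-np.array([.5317,.1397]);print("tcp jig",w@[.989,-.149],w@[.149,.989],o["ee_pos"])
for y0 in(-.08,0,.08):
    k=(np.hypot(X+.039,Y-y0)<.006)&(d>0)
    if k.sum(): print("bolt z",y0,np.median(P[k][:,2]))
E
```

```text
time: 19.62
ee_pos: [0.5508, 0.2172, 0.1266]
tcp_rot: [[-0.988, 0.153, -0.002], [0.153, 0.988, -0.0], [0.002, -0.001, -1.0]]
wrist_force: [0.1, -0.9, 0.2]
opening: 0.602
4038 X [-0.00031296  0.05057255] Y [0.0675965  0.0819052  0.09636211] z 0.09914214641561199
tcp jig 0.007404295230454263 0.07960545871110299 [0.55087789 0.21730157 0.12680759]
bolt z -0.08 0.08305347229198293
bolt z 0 0.08304820412267608
bolt z 0.08 0.07519762465495408
```

View pics/w6.png

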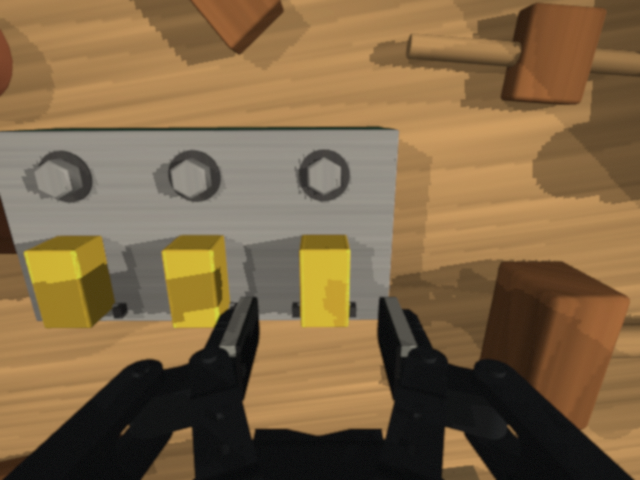

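Bolt 3 reads 8 mm lower (0.075 vs 0.083); cap 3 (columns 300–350) lies between the fingers. Descend and grip its front.

```bash
python3 -m creep '[0.6,2,2,-30,0,0.6,0,0,-30,0,0.6,0,0,-12,0,0.6,0,0,-8,0,0.6,0,0,0,0]'; python3 -m creep '[0,0,0,0,0,0,0,0,0,0,0,0,0,0,0,0,0,0,0,0]'
```

```text
time: 20.3
ee_pos: [0.5537, 0.2194, 0.0475]
tcp_rot: [[-0.989, 0.15, 0.0], [0.15, 0.989, -0.0], [-0.0, -0.0, -1.0]]
wrist_force: [-0.0, -0.2, -0.1]
opening: 0.596
time: 20.8
ee_pos: [0.5544, 0.2204, 0.0486]
tcp_rot: [[-0.989, 0.15, 0.002], [0.15, 0.989, 0.002], [-0.002, 0.002, -1.0]]
wrist_force: [-1.0, 2.1, 5.7]
opening: 0.34
```

Gripped at 29 mm. Follow the hinge arc (r≈44 mm) up and back.

```bash
python3 -m creep '[0,2,0,4,0,0,2,-1,3,0,0,2,0,3,0,0,2,-1,3,0,0,3,0,3,0,0,3,-1,2,0,0,0,0,0,0]'; python3 -m creep '[0,3,0,2,0,0,3,-1,2,0,0,4,0,2,0,0,3,-1,1,0,0,4,-1,1,0,0,0,0,0,0]'
```

```text
time: 21.68
ee_pos: [0.5648, 0.2187, 0.0627]
tcp_rot: [[-0.989, 0.148, -0.006], [0.148, 0.989, 0.001], [0.006, 0.001, -1.0]]
wrist_force: [1.2, 7.0, -16.6]
opening: 0.333
time: 22.42
ee_pos: [0.5774, 0.2168, 0.0703]
tcp_rot: [[-0.989, 0.147, -0.014], [0.147, 0.989, 0.002], [0.014, -0.0, -1.0]]
wrist_force: [-6.0, 8.6, -10.6]
opening: 0.335
```

```bash
python3 -m creep '[0,3,-1,1,0,0,3,0,1,0,0,3,-1,1,0,0,2,0,0,0,0,0,0,0,0,0,0,0,0,0]'
python3 - <<'E'
from h import *
T=wristT();im,d=r.read_camera("wrist");s,_=r.read_camera("scene")
cv2.imwrite("pics/w7.png",np.hstack([cv2.resize(im,(400,300)),cv2.resize(s[150:300,320:520],(400,300))]))
f,cx,cy,p=K("wrist");v,u=np.mgrid[:480,:640];P=np.stack([(u-cx)/f*d,(v-cy)/f*d,d],-1)@T[:3,:3].T+T[:3,3]
q=P[...,:2]-[.5317,.1397];X=q@[.989,-.149];Y=q@[.149,.989]
hsv=cv2.cvtColor(im,cv2.COLOR_BGR2HSV)
k=(hsv[...,1]>150)&(hsv[...,0]>20)&(hsv[...,0]<35)&(d>0)
for y0 in(-.08,0,.081):
    m=k&(abs(Y-y0)<.008)&(P[...,2]>.07)
    if m.sum()<20: continue
    A=np.c_[X[m],P[m][:,2]]
    print(y0,m.sum(),"X",A[:,0].min(),A[:,0].max(),"z",A[:,1].min(),A[:,1].max())
    c=np.linalg.svd(A-A.mean(0))[2][0] if m.sum()<9000 else 0;print("main dir X,z",c)
E
```

```text
time: 23.18
ee_pos: [0.586, 0.2155, 0.0729]
tcp_rot: [[-0.989, 0.146, -0.018], [0.146, 0.989, 0.002], [0.018, -0.001, -1.0]]
wrist_force: [-10.4, 8.5, -8.4]
opening: 0.336
0 4563 X -0.0004067256289502208 0.05188177139845628 z 0.07305593402837135 0.10125674618172223
main dir X,z [0.99334313 0.11519296]
0.081 4122 X 0.013353653117189746 0.07094978582826132 z 0.09204757272262448 0.12710104462557947
main dir X,z [ 0.9789801  -0.20395581]
```

View pics/w7.png

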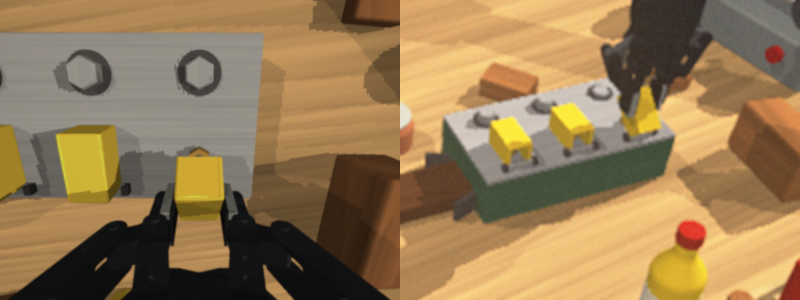

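Cap 3 is lifted between the fingers (left panel 200,180), others shut. Its angle must be pinned down: fit the front face.

```bash
cat > ang.py <<'E'
from h import *
from scipy.optimize import least_squares
T=wristT();im,d=r.read_camera("wrist")
f,cx,cy,p=K("wrist");v,u=np.mgrid[:480,:640];P=np.stack([(u-cx)/f*d,(v-cy)/f*d,d],-1)@T[:3,:3].T+T[:3,3]
q=P[...,:2]-[.5317,.1397];X=q@[.989,-.149];Y=q@[.149,.989]
hsv=cv2.cvtColor(im,cv2.COLOR_BGR2HSV)
m=(hsv[...,1]>150)&(hsv[...,0]>20)&(hsv[...,0]<35)&(d>0)&(abs(Y-.082)<.008)&(P[...,2]>.085)
a,z=.0517-X[m],P[m][:,2]-.068
def res(t):
    c,s=np.cos(t[0]),np.sin(t[0]);l=a*c+z*s;h=-a*s+z*c   # cap coords
    return np.minimum(abs(l-.052),abs(h-.030))
best=min((np.median(res([t])),t) for t in np.radians(np.arange(20,76,1)));print("angle deg",np.degrees(best[1]),"resid",best[0])
print(r.observe()["wrist_force"],r.observe()["time"])
E
python3 ang.py
```

```text
angle deg 40.0 resid 0.0006739573918327219
[-10.25052934   8.67671007  -8.12087055] 23.325
```

Only 40°, so the pads slipped a little. Continue back and up.

```bash
python3 -m creep '[0,3,0,1,0,0,3,-1,1,0,0,3,0,1,0,0,3,-1,1,0,0,0,0,0,0]'|grep -v tcp; python3 ang.py
```

```text
time: 23.95
ee_pos: [0.5969, 0.2138, 0.0748]
wrist_force: [-8.1, 10.2, -19.3]
opening: 0.328
angle deg 50.0 resid 0.0005591862246572786
[ -8.48677411  10.88918673 -19.68025539] 24.0
```

```bash
python3 -m creep '[0,3,-1,0,0,0,3,0,-1,0,0,2,0,0,0,0,0,0,0,0,0,0,0,0,0]'|grep -v tcp; python3 ang.py; python3 -m creep '[0,0,0,0,0,0,0,0,0,0,0,0,0,0,0,0,0,0,0,0]'|grep -v tcp; python3 ang.py
python3 - <<'E'
from h import *
im,d=r.read_camera("top");f,cx,cy,p=K("top");T=np.array(p["extrinsics"])
v,u=np.mgrid[:480,:640];P=np.stack([(u-cx)/f*d,(v-cy)/f*d,d],-1)@T[:3,:3].T+T[:3,3]
q=P[...,:2]-[.5317,.1397];X=q@[.989,-.149];Y=q@[.149,.989]
k=(abs(X)<.04)&(Y<-.16)&(Y>-.3)&(P[...,2]>.012)&(P[...,2]<.03)
w=np.array([onz("top",b,a,.024)[:2] for a,b in np.argwhere(k)])-[.5317,.1397]
x,y=w@[.989,-.149],w@[.149,.989];print("board outer end y",y.min(),"x",x.min(),x.max())
s,_=r.read_camera("scene");cv2.imwrite("pics/s8.png",cv2.resize(s[150:300,300:500],(800,600)))
E
```

```text
time: 24.62
ee_pos: [0.6052, 0.2126, 0.0746]
wrist_force: [-10.0, 9.0, -14.0]
opening: 0.332
angle deg 57.00000000000001 resid 0.0005049425003814875
[-10.14698831   8.42957321 -13.88214681] 24.675
time: 25.18
ee_pos: [0.6052, 0.2126, 0.0746]
wrist_force: [-9.4, 8.6, -14.2]
opening: 0.329
angle deg 57.00000000000001 resid 0.0005048479055566463
[ -9.55594577   8.25654862 -13.83355443] 25.225
board outer end y -0.24411028397182458 x -0.028912062351763718 0.031392073962846816
```

View pics/s8.png

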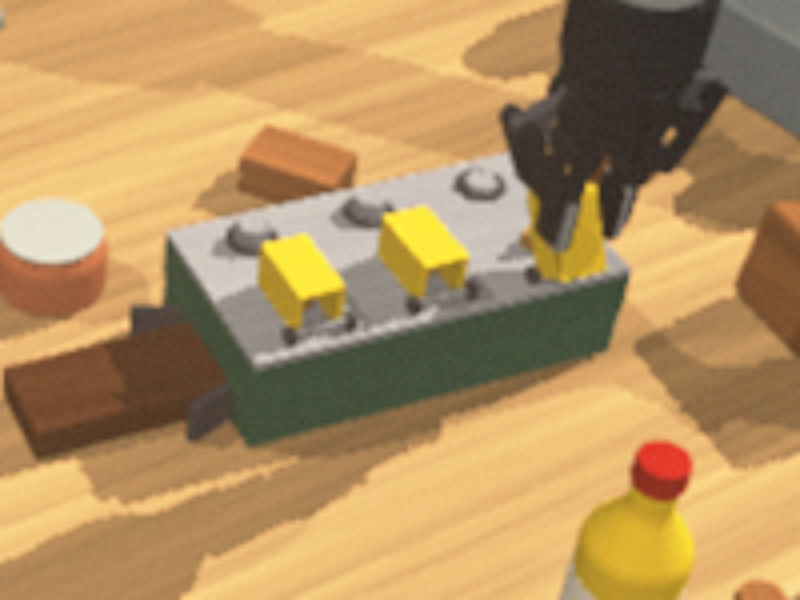

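Cap 3 is held up steadily at 57° (570,230), caps 1 and 2 are shut (300,280; 425,250), and the board is home with its outer end unchanged. Handing in.

```bash
python3 -c "
from cell import r
print(r.sign_off())"
```

```text
the job is handed in; nothing more can be done
None
```

The job is handed in at about 25 s of the 72 s allowed. The board is home, bolt 3 is the loose one, and the gripper is holding cap 3 open at about 57°. The hand-in gave no verdict.

- **Board:** I slid it in until it met the stop, with about 9 N of resistance. Its outer end sits at jig y −0.244 m (nominal −0.245) and its x offset is about +1 mm. The last check gave the same figures.
- **Bolts:** Bolts 1 and 2 were hard. Bolt 3 sank about 8 mm, by touch and by camera (top at 0.075 m, the others 0.083 m).
- **Caps:** Cap 3 measured 57° twice, half a second apart, with the gripper holding it by its sides. Caps 1 and 2 look shut in the last picture. I saw no bystander out of place, but I did not measure their positions at the end.

**What went wrong or disagreed:**
- **Fingertip height:** The shut fingertips were about 27 mm (by touch) to 34 mm (by camera) behind the reported tool point. My first grip closed above the board and had to be redone lower.
- **Force on bolt 1:** The tap reached 93 N at the wrist. That is under the 120 N limit, but more than I meant. I took it to be the fingertips alone pressing, and did not check that against the 40 N limit on the gripper body.
- **Cap slip:** The cap slipped slightly in the pads on the way up, reading 40° where I expected 55°, so I lifted it further.

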